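# Lock the round tin in the sealing dock

### The job

The round goods tin is to be held fast for taping its lid. Push it up against the long fence of the sealing dock, ahead of the spring catch, slide it along the fence past the catch and press it gently into the rubber buffer, without ramming it, until the catch has sprung fully shut behind it; leave it locked there. Leave the other things on the bench alone.

Things in the scene. Friction and masses are not known exactly. Their poses are not given: they have to be found in the camera images.
- tin: Closed round tin with a stepped lid, bare metal, 94 mm in diameter and 46 mm high, about 0.35 kg (varies); too wide to grip, it stands loose on the worktop and slides. Origin at the centre of its underside, z up; it may turn about z.
- dock: Sealing dock, fixed: an upright aluminium fence plate (310 mm long, 40 high, 6 thick, 40 mm wide foot and a 25 mm flared lead-in) with a grey C-shaped head clamped to its far part. Origin on the worktop at the entry end of the fence face: +x along the fence towards the buffer, face at y = 0, x = 0 to 0.31; the tin slides on the bare worktop at y < 0 (centre at y = -0.047 when touching).
- fence_far (a point): Far lower end of the fence face, dock (0.31, 0, 0). The head is clamped anywhere along 40 mm before it, its place not measured: feel or look for it. So the tin meets the catch with its centre at dock x = 0.10 to 0.14 and locks at x = 0.191 to 0.231. Head: cheek beyond y = -0.116, catch post in to y = -0.101; no part of the dock is above 52 mm.
- catch (a joint): Spring catch on the head: slippery steel bar 45 mm long (z 9 to 27 mm), upright pivot at dock y = -0.108, slanting in and forward to a round 8 mm tip. 0 = fully shut: tip at y = -0.077, 41 mm behind the locked tin's centre, the middle of the lane left free. The passing tin pushes it out to about 0.55 rad (3 to 8 N), then it springs back behind the tin and cannot be forced open from inside.
- buffer (a joint): Rubber-faced buffer on the head's end block, across the tin's path (50 mm wide, z 7 to 33 mm, square to the fence, centred at y = -0.047), sprung along x. 0 m = out, grows as pressed in: about 3 N per mm, 9 mm travel. The locked tin presses it in 1.5 mm (6 N), and it holds the tin back against the catch. Pressed in 4.5 mm (15 N) or more, the tin has been rammed.
- stamp: Bystander: hand stamp with a dark knob, 30 x 52 x 78 mm, stands left of the work. Origin under its centre.
- tape_roll: Bystander: roll of wide grey tape lying flat, 103 mm in diameter, 48 mm high, behind the dock. Origin under its centre.
- weight_big: Bystander: brass check weight with a knob, 30 mm in diameter, 40 mm high, behind the dock. Origin under its centre.
- weight_small: Bystander: brass check weight with a knob, 19 mm in diameter, 26 mm high, beside the larger one. Origin under its centre.
- mug: Bystander: white dotted mug, 82 mm wide, 91 mm high, left of the scale. Origin under its centre.
Things that resemble listed ones, but are neither listed nor needed, are in the scene too. Several things look just like the tin: the one meant starts farthest to the robot's right.

How it is judged (in metres and radians):
On the way, in this order (a step that is already met when the one before it is completed fails the run):
1. the tin stands against the fence, ahead of the catch (y of tin in the frame of dock above -0.0505 m and x of tin in the frame of dock between 0 and 0.105 m), for 0.2 s.
2. the tin pushes the catch aside (value of joint catch above 0.35 rad and contact force between tin and dock above 0.5 N), for 0.05 s.
At the end, for the whole second after the job is handed in: The tin stands flat on the worktop (within 0.06 rad), at rest, within 4 mm of the fence, beyond the catch and held between catch and buffer under their pressure (more than 2.5 N, buffer pressed in by more than 0.6 mm); the catch is shut to within 0.07 rad (value of joint catch below 0.07 rad and x of tin in the frame of dock above 0.186 m and y of tin in the frame of dock between -0.051 and -0.043 m and contact force between tin and dock above 2.5 N and angle between tin's own z axis and vertical below 0.06 rad and height (world z) of tin below 0.004 m and linear speed of tin below 0.01 m/s and value of joint buffer above 0.0006 m); the robot touches nothing.
It fails at once if the tin is rammed: the buffer is pressed in by more than 4.5 mm (15 N) (value of joint buffer above 0.0045 m).
It fails at once if the tin is tipped by more than 0.25 rad (angle between tin's own z axis and vertical above 0.25 rad).
It fails at once if a bystander is moved by more than 20 mm (distance of any of stamp, tape_roll, weight_big, weight_small, mug from where it was at the start of the episode above 0.02 m).
It also fails if it takes over 70 s, if anything falls off the work surface, if the arm or the gripper's body presses on something with over 40 N, if the wrist force passes 120 N, or if a joint passes its speed limit or range.

### The arm

A 6-joint arm with a two-finger parallel gripper is mounted at the origin on a cart in front of the work surface, level with it; the furniture and walls round the work are solid. World frame = base frame: x ahead of the robot, y to its left, z up, the work surface at z = 0. Lengths are in mm, angles in rad, forces in N, time in s.
With the tool pointing down it reaches from about 350 to 875 mm from the base axis. Payload 15.5 kg.
Tool frame: the origin (TCP) lies midway between the tips of the shut fingers; the grasp point (between the pads) lies 19 mm behind it; z points along the fingers, y is the direction in which the jaws open and shut (so a half turn about z gives the same grasp; the last joint's range is limited). The gripper opens to 85 mm and grips with 20 to 120 N. Pads are 22 mm wide; open, the fingers measure 114 mm over their backs; the gripper's body (76 mm by 85 mm) begins 54 mm behind the grasp point. The pads swing forward as they close: fully open they stand 13 mm farther back than shut.
Start: joints at [-1.248, 0.494, 1.345, -0, 1.302, -0.096], TCP at [253.595, -571.241, 231.277] pointing down, gripper open.
Joint ranges: [-2.91, 2.91], [-0.82, 2.16], [0.22, 2.67], [-1.22, 4.37], [0.12, 2.79], [-3.08, 3.08]. Speed limits (rad/s): [1.89, 1.89, 2.57, 3.01, 3.01, 3.01].

### API

Orientations are given as a rotation vector (axis times angle).
In Python, from plant import env gives the robot as it stands.
- The arm moves only by the tool move_arm, never from a script. Its argument "commands" is a list that holds one entry, the list of rows, each a list of 4 numbers: the shift along the tool's x, y, z in units of 30 mm (1.0 is 30 mm), then the turn about the tool's z in units of 6 degrees (1.0 is 6 degrees). In form: [[[tx, ty, tz, twist], ...]]. A call has 1 to 20 rows; each row shifts and turns the commanded pose from where the row before left it, along the tool's axes as they then stand; what a row does not reach is not made up. A row lasts 1/12 s, in which the tool goes at most 41.7 mm and 7.16 degrees, less where a joint would pass 70% of its speed; a pose out of reach is approached as far as the arm can. A call is refused whole if a number of a shift passes 1 or a number of a turn 1, either way. A call with a gripper value outside its range is refused whole. "fingers" is the closure, from 0 (fully open) to 1 (shut), set as the call begins (left out, the last holds). The fingers move at their own pace and stop on an object; "grip_force" is the grip in N (left out, the last holds). Time passes only in rows, so rows that do not move let the fingers close. It gives the time, the measured TCP pose, the force and the opening at its end, in the units of the state.
- env.read_state(): the state, without advancing time (a new reading comes with each control period).
- env.read_camera(name): name is "scene" or "top"; returns a dict with "img" (384x512x3 uint8, red, green, blue), "range_z" (384x512 float32, mm along the optical axis (not along the pixel's ray), 0 where there is no reading), "fx", "fy", "cx", "cy" (pixels), "distortion" ([k1, k2, p1, p2, k3] as OpenCV has them; the pictures are not rectified), "xyz" and "orientation" of the camera in the world. Camera axes: x right, y down, z forward; pixel columns grow to the right and rows downward; lengths in mm; the calibration is good to about 2 mm. A picture is of the moment at which its call begins.
- env.hand_in(): hands the job in, once; it reports no verdict.
The state is a dict: "time_s": time; "joint_pos": joint angles; "joint_velocities": joint speeds; "effort": joint torques, N m; "position": TCP position; "eef_rot": TCP orientation; "wrist_force": force on the tool from outside, world axes, zero at the start; "torque": the same for the moment, N m; "gripper_width": opening from 0.0 (shut) to 1.0 (fully open).
Only numpy, scipy, OpenCV 4.12 (cv2) and the standard library are available. Lean on these libraries where they do the work, as an engineer would, in place of code of your own. Each camera call takes 0.05 s, during which the arm holds its last target. There are 200 camera calls.

## Working session

There is one attempt and no reset: what is moved stays moved. The work goes in short steps, Python scripts to look and compute and a tool call to move; the robot and the scene stay as the last step left them, time stands still between calls to the robot, and variables do not carry over. Pictures are saved under pics/ and viewed, about 8 in all and at most 12, crops included, and the job is handed in when it is done.

Besides the shell and the picture viewer there is one more tool, called after "Emit:" by a JSON object that holds its "method" and its "body". move_arm: Moves the arm, as the interface text tells. Its arguments: {"type":"object","properties":{"commands":{"type":"array"},"fingers":{"type":"number"},"grip_force":{"type":"number"}},"required":["commands"]}

```bash
mkdir -p pics; cat > h.py <<'E'
import numpy as np, cv2
from scipy.spatial.transform import Rotation as R
from plant import env
def cloud(c):
    K=np.array([[c['fx'],0,c['cx']],[0,c['fy'],c['cy']],[0,0,1.]])
    v,u=np.mgrid[:384,:512]
    p=cv2.undistortPoints(np.stack([u,v],-1).reshape(-1,1,2).astype(float),K,np.array(c['distortion'],float)).reshape(384,512,2)
    z=c['range_z'].astype(float)
    P=np.dstack([p[...,0]*z,p[...,1]*z,z])
    o=np.array(c['orientation'],float)
    r=R.from_rotvec(o) if o.size==3 else (R.from_matrix(o) if o.size==9 else R.from_quat(o))
    W=P@r.as_matrix().T+np.array(c['xyz'])
    W[z==0]=np.nan
    return W
def save(n,im,s=1.5): cv2.imwrite('pics/'+n,cv2.resize(im[...,::-1],None,fx=s,fy=s,interpolation=cv2.INTER_CUBIC))
E
python3 - <<'E'
from h import *
for n in('scene','top'):
    c=env.read_camera(n); save(n+'.png',c['img']); print(n,c['xyz'],c['orientation'],c['fx'])
    np.savez(n,W=cloud(c),img=c['img'])
print(env.read_state())
E
```

```text
scene [-711.2989413  -743.77539291 1267.46273704] [-2.03518051  1.07549885 -0.52658827] 496.37923303204917
top [ 364.58412086   97.1757021  1426.89848896] [-2.15519025  2.13915037 -0.10514784] 379.1472646480373
{'time_s': 0.1, 'joint_pos': array([-1.24848703e+00,  4.94119620e-01,  1.34604703e+00,  4.30098885e-06,
        1.30250294e+00, -9.55073725e-02]), 'joint_velocities': array([ 3.37799162e-05, -3.11220468e-05, -2.02416075e-03, -4.27262925e-04,
        3.29785797e-04,  7.24413502e-04]), 'effort': array([ 1.73260105e-03, -8.83590174e+01, -3.84560609e+01, -5.36568507e-05,
        5.14651605e-03, -1.36129179e-05]), 'position': array([ 253.50410383, -570.93747149,  230.76827024]), 'eef_rot': array([-3.07224099e+00, -6.51317711e-01,  1.84888779e-04]), 'wrist_force': array([ 0.25426336, -0.57015086, -0.3405648 ]), 'torque': array([ 0.0285741 ,  0.00722285, -0.007283  ]), 'gripper_width': 0.9972830676374005}
```

View pics/top.png

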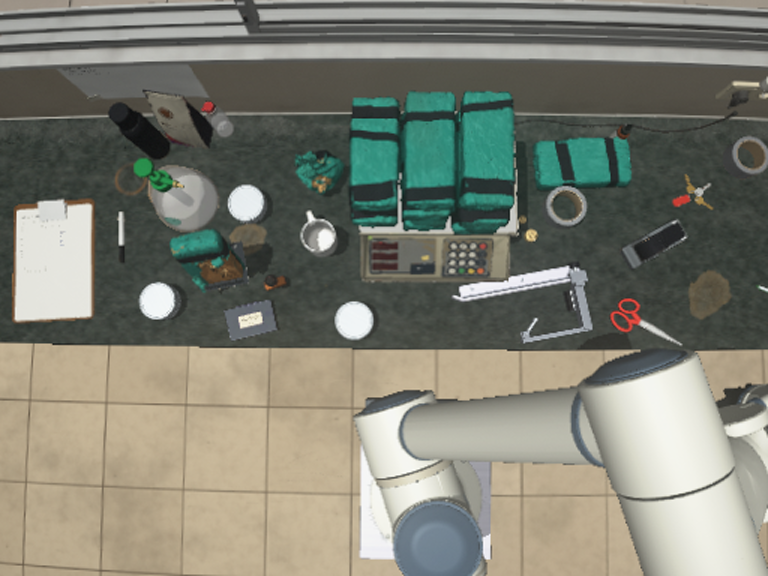

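View pics/scene.png

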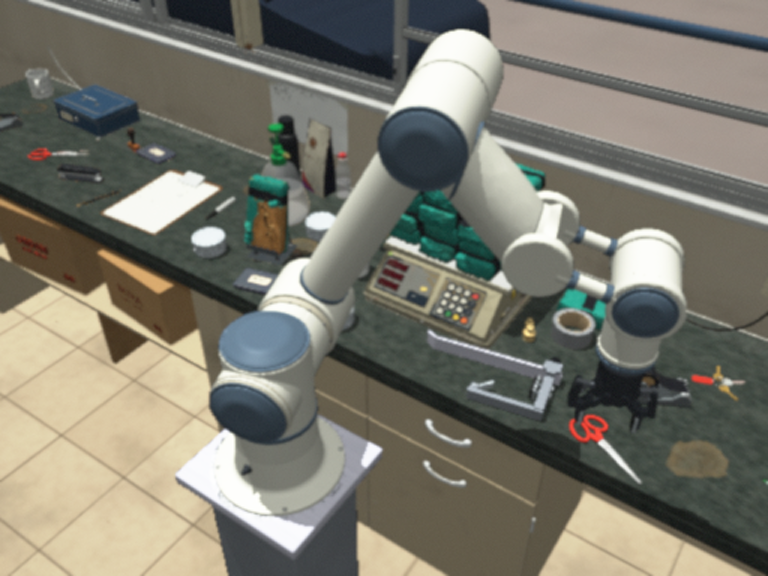

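The top view shows three tins; the rightmost, at (353,320), is the target. The dock fence runs from (458,295) to (585,270), with the catch at about (530,328) and the buffer end at about (578,300). The open lane faces the robot.

```bash
python3 - <<'E'
from h import *
d=np.load('top.npz');W=d['W'];img=d['img']
print('table z',np.nanmedian(W[215:225,300:310,2]), 'plane pts',[W[r,c].round(0) for r,c in((225,190),(225,280),(190,420),(150,110))])
# tin
m=np.zeros((384,512),bool);m[195:232,215:258]=1
for lo in(25,38):
    q=W[m&(W[...,2]>lo)&(W[...,2]<60)][:,:2].astype(np.float32); (c,r)=cv2.minEnclosingCircle(q); print('tin',lo,len(q),c,r,q.mean(0))
hsv=cv2.cvtColor(img,cv2.COLOR_RGB2HSV)
# edge of bench
print('edge',[W[r,236] .round(0)for r in range(226,236,2)])
c=img[165:240,295:400]; cv2.imwrite('pics/dock.png',cv2.resize(c[...,::-1],None,fx=7.6,fy=7.6,interpolation=cv2.INTER_CUBIC))
m[:]=0;m[170:235,300:400]=1
q=W[m&(W[...,2]>30)&(W[...,2]<60)]; print(len(q),q[:,2].max())
# height map
im=np.full((600,800,3),0,np.uint8)
for p in W[m&(W[...,2]>12)]:
    x=int((p[0]-300)*2.5);y=int((-p[1]-50)*2.5) if 0 else 0
np.set_printoptions(linewidth=250)
print('z map rows180-230 step3, cols 300-398 step3');print(np.nan_to_num(W[176:232:3,300:400:3,2]).astype(int))
E
```

```text
table z 0.5557188825965795 plane pts [array([389., 354.,  -2.]), array([392.,  15.,  -2.]), array([ 528., -521.,   -4.]), array([676., 677.,   4.])]
tin 25 510 (433.98583984375, 177.22845458984375) 46.50086212158203 [433.64194 177.25082]
tin 38 502 (433.98382568359375, 177.3701934814453) 46.453861236572266 [433.53195 177.31126]
edge [array([387., 180.,   4.]), array([380., 180.,   0.]), array([372., 180.,  -2.]), array([365., 180.,  -5.]), array([ 353.,  229., -858.])]
960 59.82221975352513
z map rows180-230 step3, cols 300-398 step3
[[71 66 70 74 71 74 66 74 67 68 70 69 70 56  1 -1  1  2  3 -6 -6 -1 -4  1 -1  0  5 48 47 -2  1  0  0  0]
 [65 63 60 60 65 64 65 62 64 58 55 61 64 28 -2  2  1  2  1 -2  3  3  7  5  7  4  3  6 33  0 -2  1 -2  0]
 [56 59 58 45 61 52 51 51 52 55 52 53 54 31 -5  3 -4  2  6  8  5  6  0  2  7  5 35 49 47 46 51 -2 -1 -2]
 [36 33 39 35 36 33 31 39 31 43 29 35 28  2  8  2 10  7  8  5  7  8  2  7 10 27 29 49 49 46 46  0 -2  0]
 [ 0 -5 -3  2  5  0 10  0  3  6  4  1  0  3  0  2  5 10  9 38 31 36 37 40 37  1  5 46 48 50 -3  0  0 -2]
 [ 0 -1  5  3  0  0  6  5  5  2  7 
[... 735 characters left out ...]
 2  0  4  6  0 -2 -4 -1 30 -1 -3  0 -1 -3  3  3  2  0 36 36 35  0 -3]
 [-2  0  0 -3  0 -2  0 -2  0  0  0  0 -6 -2  4  7 -1 -4 19 -4  1 -2  0 -3  1  4 -1  3  1 22 29 31  0 -4]
 [-2  0 -2  2 -1 -1 -3  0  8 -1  0 -6 -1 -2  3 -1 -3 -5 26 -2  0  3  0  1 -5  4 -3  1 -5 29 39 35  1 -1]
 [ 0 -1  2 -1 -2  1 -3 -1  0 -1  1  1 -2 -3  0 -5 26 34 -2 -2  0 -2  0 24 28 31  0 35 34 36  1  0  1  0]
 [-3 -1  3 -2  0  0  1  4  1  0 -6  3 -3  1 -2  2  3 29 26 33 30 27 28 31  2  1  0  0  0  0 -3  0 -4  2]
 [-2 -2  1  5  0 -3  1 -1 -7 -2  0  1 -1  3  0 -1 23 28 31  0  0 -4  0  2  0 -4  0 -2  2  1  1  0  1 -4]
 [ 0  4 -3 -1  4  0 -3 -3  0  3  0 -1 -3  0  2  1  0 -3  0  2  0  0 -2  2 -1 -1  3  5 -5  0 -2 -1 -5  0]]
```

View pics/dock.png

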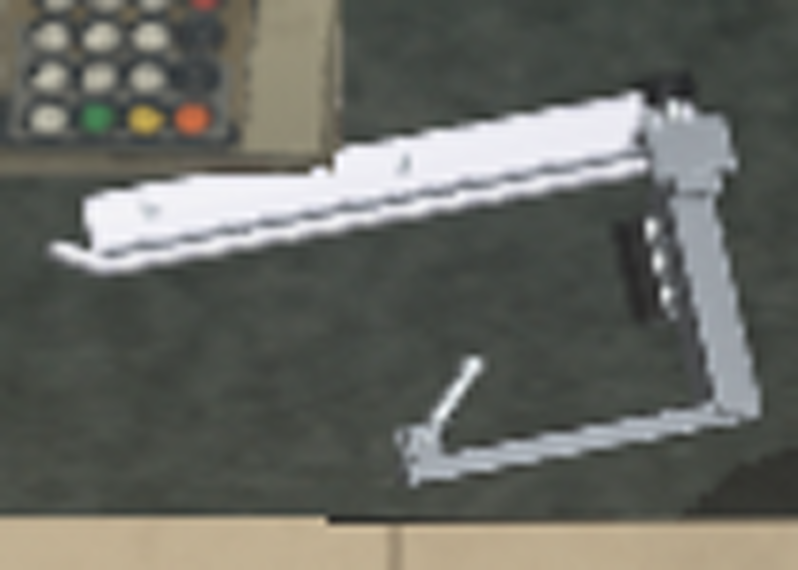

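The crop shows the fence's front top edge from about (103,268) to (645,168), the catch tip at (474,362) and the buffer face at about (616,225)–(637,320).

```bash
cat >> h.py <<'E'
def ray(c,u,v,h):
    K=np.array([[c['fx'],0,c['cx']],[0,c['fy'],c['cy']],[0,0,1.]])
    p=cv2.undistortPoints(np.array([[[u,v]]],float),K,np.array(c['distortion'],float)).ravel()
    d=R.from_rotvec(c['orientation']).apply([p[0],p[1],1]); o=np.array(c['xyz'])
    return (o+d*(h-o[2])/d[2])[:2]
E
python3 - <<'E'
from h import *
c=env.read_camera('top')
P=lambda x,y,h: ray(c,295+(x+.5)/7.6-.5,165+(y+.5)/7.6-.5,h)
a=P(103,268,40);b=P(645,168,40)
ex=(b-a)/np.linalg.norm(b-a); ey=np.array([-ex[1],ex[0]])
print('a',a,'b',b,np.linalg.norm(b-a),'ex',ex,'ang',np.degrees(np.arctan2(ex[1],ex[0])))
for n,x,y,h in(('tip',474,362,27),('post',412,440,30),('buf1',616,225,33),('buf2',637,320,33),('blk',690,400,35),('lead',50,245,40),('cheekin',560,435,35)):
    p=P(x,y,h)-a; print(n,p@ex,p@ey, P(x,y,h))
d=np.load('top.npz');W=d['W']
q=W[170:205,300:400].reshape(-1,3);q=q[(q[:,2]>30)&(q[:,2]<45)]
s=(q[:,:2]-a)@ex;t=(q[:,:2]-a)@ey
k=(s>5)&(s<260)&(abs(t)<15);f=np.polyfit(s[k],t[k],1);print('depth fence fit slope,offset(mid -3?)',f,k.sum(),t[k].std())
E
```

```text
a [483.91031014 -85.6190392 ] b [ 534.04460609 -349.94732149] 269.0406817751117 ex [ 0.18634467 -0.98248444] ang -79.26046055235693
tip 170.45750979910153 -76.76202149980827 [ 440.2566665  -267.39508269]
post 132.22117881119635 -108.14736491617519 [ 402.29591878 -235.67697397]
buf1 251.29000728011366 -24.291213457090223 [ 506.87112344 -337.03409814]
buf2 251.43130385054243 -71.38631432654594 [ 460.62724973 -345.94884065]
blk 267.93207988963803 -113.93359048892273 [ 421.90004473 -370.08905424]
lead -22.981431593490377 15.532880307588046 [494.88865608 -60.14567097]
cheekin 202.043093303799 -118.80061579622603 [ 404.84020693 -306.26109467]
depth fence fit slope,offset(mid -3?) [1.73248776e-03 4.59953888e+00] 200 3.3570488999308643
```

Emit:
{"method": "move_arm", "body": {"commands": [[[0,0,0,-1],[0,0,0,-1],[0,0,0,-1],[0,0,0,-1],[0,0,0,-1],[0,0,0,-1],[0,0,0,-1],[0,0,0,-1],[0,0,0,-1],[0,0,0,-1],[0,0,0,-1],[0,1,0,0],[0,1,0,0],[0,1,0,0],[0,1,0,0],[0,1,0,0],[0,1,0,0],[0,0,0,0]]], "fingers": 0.53}}

```text
time_s: 1.65
position: [438.5, -570.4, 230.5]
eef_rot: [2.219, 2.223, 0.002]
wrist_force: [-0.4, 0.4, 0.0]
gripper_width: 0.469
```

Emit:
{"method": "move_arm", "body": {"commands": [[[0.9,0,0,0],[0.9,0,0,0],[0.9,0,0,0],[0.9,0,0,0],[0.9,0,0,0],[0.9,0,0,0],[0.9,0,0,0],[0.9,0,0,0],[0.9,0,0,0],[0.9,0,0,0],[0.9,0,0,0],[0.9,0,0,0],[0.9,0,0,0],[0.9,0,0,0],[0.9,0,0,0],[0.9,0,0,0],[0.9,0,0,0],[0.9,0,0,0],[0.9,0,0,0],[0.9,0,0,0]]]}}

```text
time_s: 3.32
position: [433.7, -30.3, 231.3]
eef_rot: [-2.223, -2.22, 0.0]
wrist_force: [1.2, 0.1, 0.8]
gripper_width: 0.466
```

Emit:
{"method": "move_arm", "body": {"commands": [[[0.9,0,0,0],[0.9,0,0,0],[0.9,0,0,0],[0.9,0,0,0],[0.9,0,0,0],[0.9,0,0,0],[0.9,0,0,0],[0.9,0,0,0],[0.9,0,0,0],[0.9,0,0,0],[0,0,0,0],[0,0,0,0]]]}}

```text
time_s: 4.32
position: [434.1, 239.3, 231.0]
eef_rot: [-2.22, -2.223, 0.001]
wrist_force: [-1.2, 0.6, -0.1]
gripper_width: 0.47
```

Emit:
{"method": "move_arm", "body": {"commands": [[[0.5,0,0,0],[0,0,0.9,0],[0,0,0.9,0],[0,0,0.9,0],[0,0,0.9,0],[0,0,0.9,0],[0,0,0.9,0],[0,0,0.7,0],[0,0,0.6,0],[0,0,0.4,0],[0,0,0.2,0],[0,0,0,0]]]}}

```text
time_s: 5.32
position: [434.0, 252.5, 11.4]
eef_rot: [-2.223, -2.219, 0.003]
wrist_force: [-0.6, -0.4, -0.0]
gripper_width: 0.469
```

```bash
python3 - <<'E'
from h import *
s=env.read_state();print(s['position'],s['wrist_force'])
c=env.read_camera('top');W=cloud(c)
save('a.png',c['img'][150:260,190:330],5)
E
```

```text
[434.0441875  252.49720614  11.44144389] [-0.59436222 -0.39205488 -0.04719007]
```

View pics/a.png

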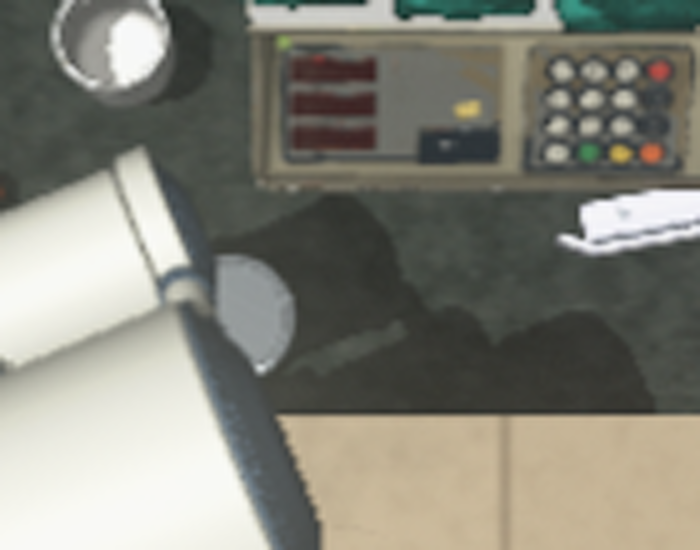

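Emit:
{"method": "move_arm", "body": {"commands": [[[-0.2,0,0,0],[-0.2,0,0,0],[-0.2,0,0,0],[-0.2,0,0,0],[-0.3,0,0,0],[-0.3,0,0,0],[-0.3,0,0,0],[-0.3,0,0,0],[-0.3,0,0,0],[-0.3,0,0,0],[-0.3,0,0,0],[-0.3,0,0,0],[-0.3,0,0,0],[-0.3,0,0,0],[-0.3,0,0,0],[-0.3,0,0,0],[-0.3,0,0,0],[-0.2,0,0,0],[-0.1,0,0,0],[0,0,0,0]]]}}

```text
time_s: 7.03
position: [434.2, 102.8, 12.2]
eef_rot: [-2.223, -2.219, 0.001]
wrist_force: [-0.5, 0.4, -0.6]
gripper_width: 0.469
```

```bash
cat >> h.py <<'E'
A=np.array([483.9,-85.6]);EX=np.array([.18634,-.98248]);EY=np.array([.98248,.18634])
def dock(p): p=np.asarray(p)[...,:2]-A; return np.stack([p@EX,p@EY],-1)
def tin(n=None,near=None,r0=75):
    """rim-fit of tin top z 40..52 near world xy"""
    c=env.read_camera('top');W=cloud(c)
    m=(abs(W[...,2]-46)<7)&(np.hypot(W[...,0]-near[0],W[...,1]-near[1])<r0)&(c['img'].std(-1)<20)
    q=W[m][:,:2].astype(np.float32)
    if n: save(n,c['img'][150:260,190:400],3.8)
    return q
E
python3 - <<'E'
from h import *
s=env.read_state();p=s['position'];print(p,s['wrist_force'])
q=tin('b.png',(p[0],p[1]-53),60)
print(len(q),q.min(0),q.max(0),cv2.minEnclosingCircle(q))
E
```

```text
[434.16523537 102.80987557  12.17945137] [-0.46911442  0.36844266 -0.58017817]Traceback (most recent call last):
  File "<stdin>", line 4, in <module>
    return umr_minimum(a, axis, None, out, keepdims, initial, where)
ValueError: zero-size array to reduction operation minimum which has no identity
```

View pics/b.png

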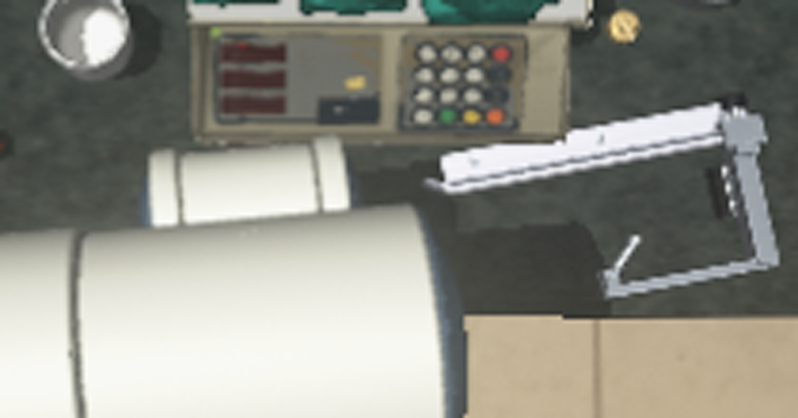

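The arm hides the tin from the top camera here. I'll continue the push and check with the scene camera.

Emit:
{"method": "move_arm", "body": {"commands": [[[-0.2,0,0,0],[-0.3,-0.01,0,0],[-0.3,-0.01,0,0],[-0.3,-0.01,0,0],[-0.3,-0.01,0,0],[-0.3,-0.01,0,0],[-0.3,-0.01,0,0],[-0.3,-0.01,0,0],[-0.3,-0.01,0,0],[-0.3,-0.01,0,0],[-0.3,-0.01,0,0],[-0.3,-0.01,0,0],[-0.3,-0.01,0,0],[-0.3,-0.01,0,0],[-0.3,-0.01,0,0],[-0.3,0,0,0],[-0.3,0,0,0],[-0.3,0,0,0],[-0.2,0,0,0],[-0.1,0,0,0]]]}}

```text
time_s: 8.75
position: [430.0, -65.4, 12.3]
eef_rot: [2.223, 2.219, 0.0]
wrist_force: [0.4, 2.3, -0.5]
gripper_width: 0.468
```

```bash
cat >> h.py <<'E'
def sc(n,near,r0=75):
    c=env.read_camera('scene');W=cloud(c)
    if n: save(n,c['img'][190:310,250:420],4.6)
    m=(abs(W[...,2]-46)<7)&(np.hypot(W[...,0]-near[0],W[...,1]-near[1])<r0)
    return W[m][:,:2].astype(np.float32)
E
python3 - <<'E'
from h import *
s=env.read_state();p=s['position'];print(p,s['wrist_force'])
for q in(sc('c.png',(p[0],p[1]-53),60),tin(None,(p[0],p[1]-53),60)):
    if len(q): print(len(q),q.min(0),q.max(0),cv2.minEnclosingCircle(q))
E
```

```text
[430.01056658 -65.38067991  12.27971875] [ 0.39625377  2.25362224 -0.53106359]
421 [ 379.55136 -170.78212] [487.36737  -65.641045] ((432.26788330078125, -116.38355255126953), 56.8349723815918)
```

View pics/c.png

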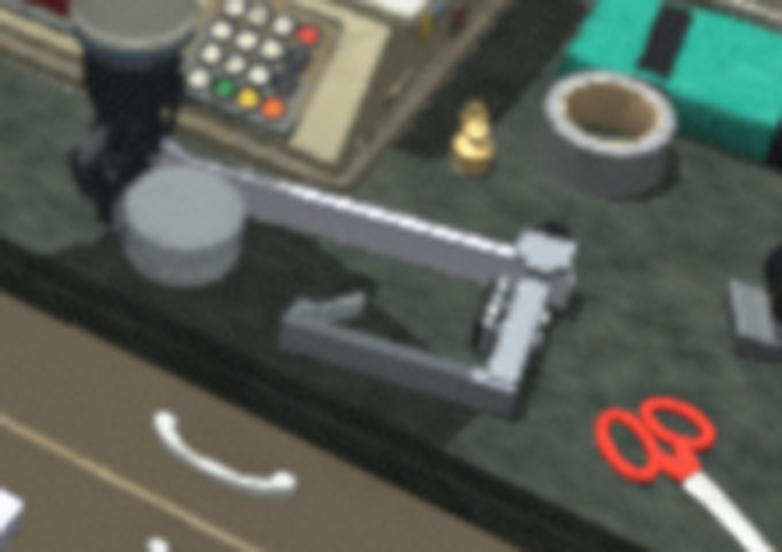

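Scene view: the tin is at about (183,225) in the crop, beside the lead-in and short of the catch at (325,305), consistent with world (430,-119). Next I'll retreat, shut the fingers, turn, and push obliquely onto the fence.

Emit:
{"method": "move_arm", "body": {"commands": [[[0.4,0,0,0],[0.4,0,0,0],[0,0,0,-1],[0,0,0,-1],[0,0,0,-1],[0,0,0,-1],[0,0,0,-1],[0,0,0,-1],[0,0,0,-1],[0,0,0,-0.7],[0.2,-0.6,0,0],[0.2,-0.6,0,0],[0.2,-0.6,0,0],[0,0,0,0],[0,0,0,0]]], "fingers": 1}}

```text
time_s: 10.1
position: [379.0, -66.9, 12.3]
eef_rot: [-1.174, -2.913, 0.0]
wrist_force: [0.4, -0.7, 1.1]
gripper_width: 0.002
```

```bash
cat >> h.py <<'E'
def fit(q,near):
    from scipy.optimize import minimize
    # disc radius 46.5 covering most points
    f=lambda c:-np.sum(1/(1+np.exp((np.hypot(q[:,0]-c[0],q[:,1]-c[1])-46.5)/1.5)))+1e-3*np.hypot(*(c-near))
    c=minimize(f,near,method='Nelder-Mead').x
    return c,int((np.hypot(*(q-c).T)<46.5).sum())
def rep(near,n=None):
    s=env.read_state();p=s['position'];x=R.from_rotvec(s['eef_rot']).as_matrix()[:,0]
    F=s['wrist_force'];print('t',s['time_s'],'tcp',p.round(1),'dock',dock(p).round(1),'yaw',np.degrees(np.arctan2(x[1],x[0])).round(1),'F dock',(F[:2]@EX).round(1),(F[:2]@EY).round(1),'w',s['gripper_width'])
    near=np.array(near,float)
    for nm,q in(('sc',sc(n,near,65)),('top',tin(None,near,65))):
        if len(q)>60:
            # keep points with tin height, off the fence/dock
            d=dock(q); q=q[(d[:,1]<-1)&(d[:,1]>-105)]
            c,k=fit(q,near); print(nm,len(q),k,'world',c.round(1),'dock',dock(c).round(1))
E
python3 - <<'E'
from h import *
rep((430,-119))
E
```

```text
t 10.1 tcp [379.  -66.9  12.3] dock [-37.9 -99.5] yaw 136.1 F dock 0.7 0.3 w 0.0020232013844522444
sc 390 362 world [ 429.2 -124.3] dock [ 27.9 -61. ]
```

Emit:
{"method": "move_arm", "body": {"commands": [[[-0.2,0,0,0],[-0.2,0,0,0],[-0.2,0,0,0],[-0.2,0,0,0],[-0.15,0,0,0],[-0.15,0,0,0],[-0.1,0,0,0],[-0.1,0,0,0],[0,0,0,0],[0,0,0,0],[0,0,0,0]]]}}

```text
time_s: 11.12
position: [397.7, -89.8, 11.7]
eef_rot: [-1.166, -2.896, -0.0]
wrist_force: [-39.5, 22.6, 26.9]
gripper_width: 0.001
```

```bash
python3 - <<'E'
from h import *
rep((437,-140))
E
```

```text
t 11.1167 tcp [397.7 -89.8  11.7] dock [-12.  -85.5] yaw 136.1 F dock -29.6 -34.6 w 0.0010487914338171412
sc 367 330 world [ 438.  -137.6] dock [ 42.5 -54.8]
```

Force is too high at contact, so I'm backing off at once.

Emit:
{"method": "move_arm", "body": {"commands": [[[0.3,0,0,0],[0.3,0,0,0],[0.3,0,0,0],[0,0,0,0],[0,0,0,0]]]}}

```text
time_s: 11.63
position: [388.6, -75.2, 12.3]
eef_rot: [1.172, 2.914, 0.0]
wrist_force: [-0.6, 0.1, 0.9]
gripper_width: 0.0
```

```bash
python3 - <<'E'
from h import *
rep((437,-140),'d.png')
E
```

```text
t 11.6333 tcp [388.6 -75.2  12.3] dock [-27.9 -91.7] yaw 136.2 F dock -0.3 -0.6 w 0.0002464600391926749
sc 406 378 world [ 436.5 -135.6] dock [ 40.3 -55.9]
```

View pics/d.png

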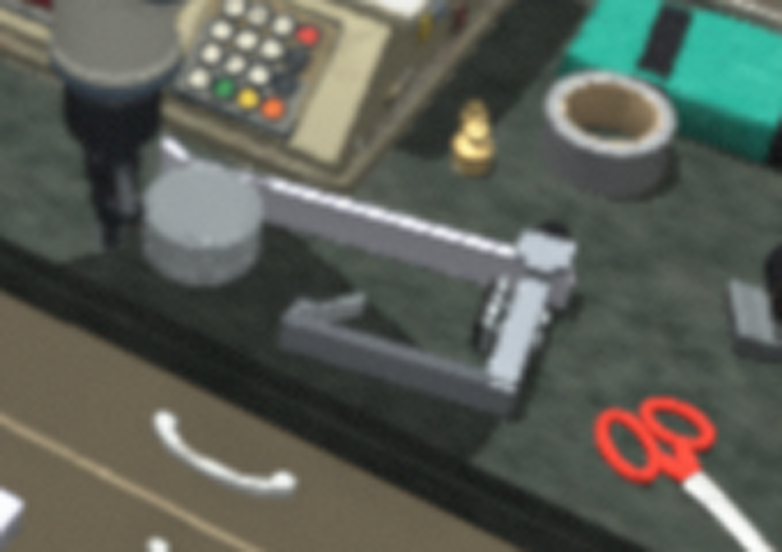

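The tin now stands at the fence face ((203,222) in the crop), untipped. The 35° push wedged it there. I'll go behind it and push nearly along the fence.

Emit:
{"method": "move_arm", "body": {"commands": [[[0.6,0,0,0],[0,0,0,1],[0,0,0,1],[0,0,0,1],[0,0,0,1],[0,0,0,0.6],[-0.1,0.6,0,0],[-0.1,0.6,0,0],[-0.1,0.5,0,0],[0,0,0,0],[0,0,0,0]]]}}

```text
time_s: 12.65
position: [427.5, -55.3, 12.3]
eef_rot: [1.833, 2.55, 0.001]
wrist_force: [-0.7, -0.0, -0.4]
gripper_width: -0.004
```

```bash
python3 - <<'E'
from h import *
rep((437,-132))
E
```

```text
t 12.65 tcp [427.5 -55.3  12.3] dock [-40.3 -49.8] yaw 108.6 F dock -0.1 -0.7 w -0.0036189613928448525
sc 405 371 world [ 437.2 -135.1] dock [ 40.  -55.1]
```

Emit:
{"method": "move_arm", "body": {"commands": [[[-0.2,-0.03,0,0],[-0.2,-0.03,0,0],[-0.2,-0.03,0,0],[-0.2,-0.03,0,0],[-0.15,-0.02,0,0],[-0.15,-0.02,0,0],[-0.15,-0.02,0,0],[-0.1,-0.01,0,0],[-0.1,-0.01,0,0],[-0.1,-0.01,0,0]]]}}

```text
time_s: 13.58
position: [435.2, -101.3, 12.3]
eef_rot: [-1.834, -2.55, 0.0]
wrist_force: [-0.9, 3.5, 1.7]
gripper_width: 0.002
```

```bash
python3 - <<'E'
from h import *
rep((442,-155))
E
```

```text
t 13.5833 tcp [ 435.2 -101.3   12.3] dock [  6.4 -50.8] yaw 108.5 F dock -3.6 -0.2 w 0.0022973905173375424
sc 419 378 world [ 442.  -163.8] dock [ 69.  -55.7]
```

```bash
python3 - <<'E'
from h import *
c=env.read_camera('scene');W=cloud(c).reshape(-1,3);I=c['img']
d=dock(W)
m=(d[:,0]>130)&(d[:,0]<240)&(abs(d[:,1])<15)&(W[:,2]>8)&(W[:,2]<33)
print('fence face y from scene',np.percentile(d[m,1],[10,50,90]))
t=(np.hypot(d[:,0]-64,d[:,1]+50)<70)&(d[:,1]<-1)
for lo,hi in((15,32),(40,55)):
    k=t&(W[:,2]>lo)&(W[:,2]<hi); print(lo,k.sum(),d[k].min(0),d[k].max(0),np.median(W[k,2]))
# pixel of fence far tip & predicted rim pixels for tin at y -47/-55
K=np.array([[c['fx'],0,c['cx']],[0,c['fy'],c['cy']],[0,0,1.]])
r=R.from_rotvec(c['orientation']).inv()
im=cv2.resize(I,None,fx=4,fy=4,interpolation=cv2.INTER_CUBIC)
def pr(P): return cv2.projectPoints(r.apply(P-np.array(c['xyz'])),np.zeros(3),np.zeros(3),K,np.array(c['distortion'],float))[0].reshape(-1,2)
a=np.linspace(0,2*np.pi,80)
def w(x,y,z): return np.column_stack([A+np.outer(x,EX)+np.outer(y,EY),np.full(len(x),z)])
for (x,y,col) in((64,-47,(255,0,0)),(67,-51,(0,255,0))):
    p=pr(w(x+46.5*np.cos(a),y+46.5*np.sin(a),46.)); cv2.polylines(im,[np.int32(p*4+1.5)],True,col,1)
p=pr(w(np.array([0,270.]),np.array([0,0.]),40.)); cv2.polylines(im,[np.int32(p*4+1.5)],False,(255,255,0),1)
cv2.imwrite('pics/e.png',im[740:1240,1000:1640,::-1])
E
```

```text
fence face y from scene [-8.30875027 -3.60248598  0.87782163]
15 112 [   4.89753156 -103.48116807] [116.03464519  -1.06663056] 23.253203666859008
40 415 [   6.1749015  -103.66490068] [117.27524569  -1.25978715] 45.78014080524326
```

View pics/e.png

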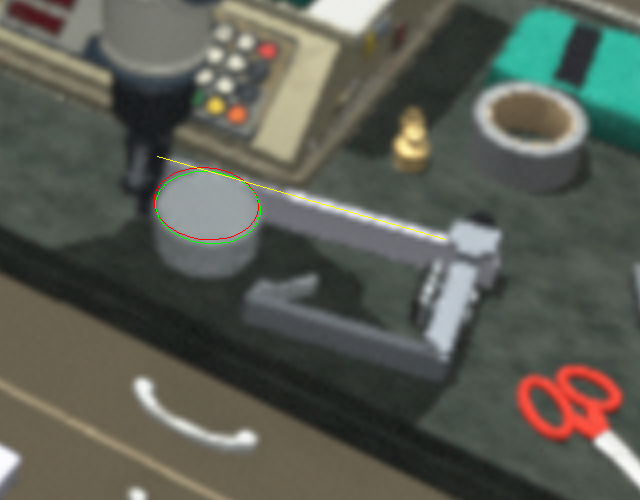

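Overlay: the tin's rim matches a centre of about dock (64–67, -47…-51) and the fence line fits. The tin is along the fence, ahead of the catch.

Emit:
{"method": "move_arm", "body": {"commands": [[[-0.1,-0.014,0,0],[-0.1,-0.014,0,0],[-0.1,-0.014,0,0],[-0.1,-0.014,0,0],[-0.1,-0.014,0,0],[-0.1,-0.014,0,0],[-0.1,-0.014,0,0],[-0.1,-0.014,0,0],[-0.1,-0.014,0,0],[-0.1,-0.014,0,0],[0,0,0,0]]]}}

```text
time_s: 14.65
position: [441.1, -131.5, 12.3]
eef_rot: [1.835, 2.55, -0.0]
wrist_force: [-0.1, 0.1, -0.9]
gripper_width: -0.0
```

```bash
python3 - <<'E'
from h import *
rep((447,-185))
E
```

```text
t 14.65 tcp [ 441.1 -131.5   12.3] dock [ 37.1 -50.6] yaw 108.5 F dock -0.1 -0.1 w -0.0003542309718018512
sc 421 381 world [ 447.8 -194.4] dock [100.2 -55.8]
```

Emit:
{"method": "move_arm", "body": {"commands": [[[-0.15,-0.021,0,0],[-0.15,-0.021,0,0],[-0.15,-0.021,0,0],[-0.15,-0.021,0,0],[-0.15,-0.021,0,0],[-0.15,-0.021,0,0],[-0.15,-0.021,0,0],[-0.15,-0.021,0,0],[-0.15,-0.021,0,0],[-0.15,-0.021,0,0]]]}}

```text
time_s: 15.58
position: [449.0, -175.8, 12.3]
eef_rot: [-1.834, -2.55, -0.0]
wrist_force: [-2.4, 6.3, 3.5]
gripper_width: -0.001
```

```bash
python3 - <<'E'
from h import *
rep((455,-225))
E
```

```text
t 15.5833 tcp [ 449.  -175.8   12.3] dock [ 82.1 -51.1] yaw 108.5 F dock -6.7 -1.2 w -0.001049702570877188
sc 437 394 world [ 456.3 -237.9] dock [144.5 -55.5]
```

Emit:
{"method": "move_arm", "body": {"commands": [[[-0.15,-0.021,0,0],[-0.15,-0.021,0,0],[-0.15,-0.021,0,0],[-0.15,-0.021,0,0],[-0.15,-0.021,0,0],[-0.15,-0.021,0,0],[-0.15,-0.021,0,0],[-0.1,-0.014,0,0],[-0.1,-0.014,0,0],[-0.1,-0.014,0,0],[-0.1,-0.014,0,0]]]}}

```text
time_s: 16.6
position: [455.9, -217.8, 12.2]
eef_rot: [-1.833, -2.548, -0.0]
wrist_force: [-5.7, 11.9, 9.2]
gripper_width: -0.001
```

```bash
python3 - <<'E'
from h import *
rep((464,-278),'f.png')
E
```

```text
t 16.6 tcp [ 455.9 -217.8   12.2] dock [124.7 -52.2] yaw 108.5 F dock -12.7 -3.4 w -0.0012746860453246456
sc 435 404 world [ 464.7 -280. ] dock [187.4 -55.1]
```

View pics/f.png

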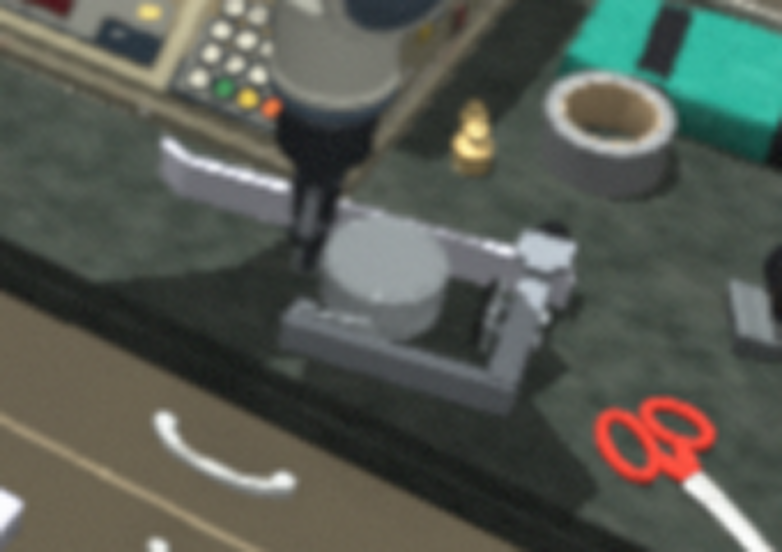

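The catch is held open by the tin and lies along the cheek, with the buffer still ahead. Small steps from here.

Emit:
{"method": "move_arm", "body": {"commands": [[[-0.05,-0.007,0,0],[-0.05,-0.007,0,0],[-0.05,-0.007,0,0],[-0.05,-0.007,0,0],[-0.05,-0.007,0,0],[-0.05,-0.007,0,0],[-0.05,-0.007,0,0],[-0.05,-0.007,0,0],[0,0,0,0],[0,0,0,0]]]}}

```text
time_s: 17.53
position: [458.2, -229.9, 12.1]
eef_rot: [-1.833, -2.548, 0.0]
wrist_force: [-6.2, 7.1, 5.4]
gripper_width: 0.001
```

```bash
python3 - <<'E'
from h import *
rep((467,-291))
E
```

```text
t 17.5333 tcp [ 458.2 -229.9   12.1] dock [137.  -52.1] yaw 108.5 F dock -8.1 -4.8 w 0.0010787895970673944
sc 443 401 world [ 466.7 -291.7] dock [199.3 -55.3]
```

Emit:
{"method": "move_arm", "body": {"commands": [[[-0.03,-0.02,0,0],[-0.03,-0.02,0,0],[-0.03,-0.01,0,0],[-0.03,-0.005,0,0],[-0.03,-0.004,0,0],[0,0,0,0],[0,0,0,0]]]}}

```text
time_s: 18.22
position: [458.4, -235.1, 12.1]
eef_rot: [-1.833, -2.549, 0.0]
wrist_force: [-4.4, 5.2, 3.2]
gripper_width: 0.001
```

```bash
python3 - <<'E'
from h import *
rep((468,-296))
E
```

```text
t 18.2167 tcp [ 458.4 -235.1   12.1] dock [142.1 -52.9] yaw 108.5 F dock -5.9 -3.4 w 0.0009172800390389666
sc 442 405 world [ 467.3 -297.3] dock [204.9 -55.7]
```

Emit:
{"method": "move_arm", "body": {"commands": [[[-0.02,-0.01,0,0],[-0.02,-0.003,0,0],[-0.02,-0.003,0,0],[0,0,0,0],[0,0,0,0]]]}}

```text
time_s: 18.73
position: [458.5, -236.9, 12.2]
eef_rot: [-1.833, -2.549, 0.0]
wrist_force: [-4.1, 5.9, 4.0]
gripper_width: 0.002
```

Emit:
{"method": "move_arm", "body": {"commands": [[[-0.02,-0.003,0,0],[-0.02,-0.003,0,0],[0,0,0,0],[0,0,0,0]]]}}

```text
time_s: 19.07
position: [458.6, -238.0, 12.1]
eef_rot: [-1.833, -2.549, 0.0]
wrist_force: [-4.7, 6.5, 4.0]
gripper_width: -0.003
```

```bash
python3 - <<'E'
from h import *
rep((468,-299),'g.png')
E
```

```text
t 19.0667 tcp [ 458.6 -238.    12.1] dock [145.  -53.3] yaw 108.5 F dock -7.2 -3.4 w -0.003036228473317357
sc 451 406 world [ 468.3 -299.1] dock [206.8 -55.1]
```

View pics/g.png

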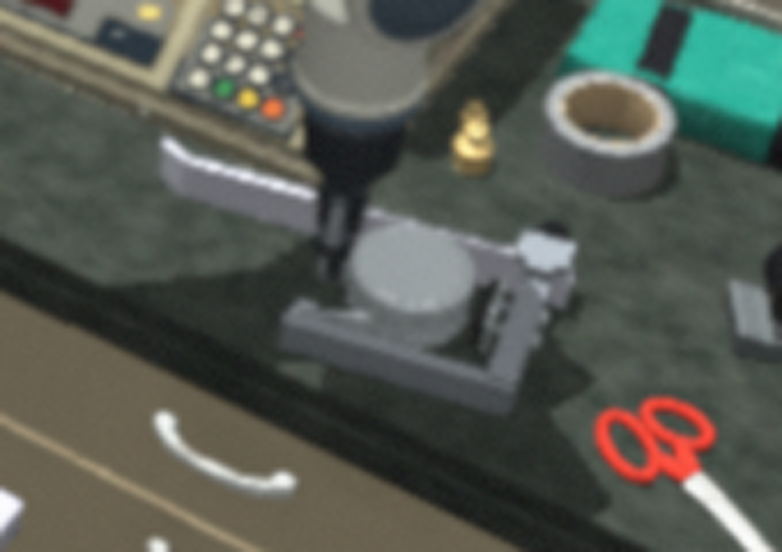

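Catch still partly out, with its tip beside the tin at (365,318). Continuing in sub-millimetre steps.

Emit:
{"method": "move_arm", "body": {"commands": [[[-0.02,-0.003,0,0],[-0.02,-0.003,0,0],[0,0,0,0],[0,0,0,0]]]}}

```text
time_s: 19.5
position: [458.7, -239.1, 12.1]
eef_rot: [-1.833, -2.548, 0.0]
wrist_force: [-4.6, 7.2, 5.2]
gripper_width: 0.0
```

Emit:
{"method": "move_arm", "body": {"commands": [[[-0.02,-0.003,0,0],[-0.02,-0.003,0,0],[0,0,0,0],[0,0,0,0]]]}}

```text
time_s: 19.83
position: [458.9, -240.2, 12.1]
eef_rot: [-1.833, -2.548, -0.0]
wrist_force: [-5.1, 6.8, 4.9]
gripper_width: -0.001
```

```bash
python3 - <<'E'
from h import *
rep((468,-299))
E
```

```text
t 19.8333 tcp [ 458.9 -240.2   12.1] dock [147.3 -53.4] yaw 108.5 F dock -7.7 -3.8 w -0.0008517805221664169
sc 442 403 world [ 469.4 -300.9] dock [208.8 -54.4]
```

Emit:
{"method": "move_arm", "body": {"commands": [[[-0.02,-0.003,0,0],[-0.02,-0.003,0,0],[0,0,0,0],[0,0,0,0]]]}}

```text
time_s: 20.27
position: [459.0, -241.4, 12.1]
eef_rot: [-1.833, -2.548, -0.0]
wrist_force: [-5.9, 7.1, 5.8]
gripper_width: 0.0
```

Emit:
{"method": "move_arm", "body": {"commands": [[[-0.02,-0.003,0,0],[-0.02,-0.003,0,0],[0,0,0,0],[0,0,0,0]]]}}

```text
time_s: 20.6
position: [459.2, -242.5, 12.1]
eef_rot: [-1.833, -2.548, -0.0]
wrist_force: [-5.5, 7.9, 6.1]
gripper_width: 0.002
```

```bash
python3 - <<'E'
from h import *
rep((468,-299))
E
```

```text
t 20.6 tcp [ 459.2 -242.5   12.1] dock [149.6 -53.5] yaw 108.5 F dock -8.8 -3.9 w 0.0021016664104563532
sc 448 409 world [ 469.7 -303.8] dock [211.8 -54.6]
```

Emit:
{"method": "move_arm", "body": {"commands": [[[-0.02,-0.003,0,0],[-0.02,-0.003,0,0],[0,0,0,0],[0,0,0,0]]]}}

```text
time_s: 21.03
position: [459.4, -243.7, 12.1]
eef_rot: [-1.833, -2.548, -0.0]
wrist_force: [-5.9, 7.8, 7.1]
gripper_width: 0.0
```

```bash
cat >> h.py <<'E'
def tipcheck():
    c=env.read_camera('scene');I=c['img'].astype(int).sum(-1)//3
    K=np.array([[c['fx'],0,c['cx']],[0,c['fy'],c['cy']],[0,0,1.]]);r=R.from_rotvec(c['orientation']).inv()
    w=np.r_[A+170.5*EX-77*EY,27]
    u=cv2.projectPoints(r.apply(w-np.array(c['xyz']))[None],np.zeros(3),np.zeros(3),K,np.array(c['distortion'],float))[0].ravel()
    print('shut tip pix',u.round(1)); x,y=np.int32(u.round())
    print(I[y-6:y+8,x-16:x+8])
E
python3 - <<'E'
from h import *
np.set_printoptions(linewidth=200)
rep((468,-299)); tipcheck()
I=np.load('scene.npz')['img'].astype(int).sum(-1)//3
E
```

```text
t 21.0333 tcp [ 459.4 -243.7   12.1] dock [150.7 -53.6] yaw 108.5 F dock -8.8 -4.4 w 0.00032770518598754884
sc 452 406 world [ 469.1 -305.2] dock [213.  -55.5]
shut tip pix [326.9 253.3]
[[ 52  48  46  44  45  42  47  47  48  53  62  55  38  32  37  62 105 140 154 156 158 157 155 157]
 [ 48  50  47  45  43  43  44  44  49  59  64  54  38  33  45  76 110 139 152 154 157 156 157 158]
 [ 43  43  45  43  40  42  44  46  51  60  64  52  38  35  50  78 103 128 146 152 155 157 158 158]
 [ 43  43  41  40  41  45  44  47  51  56  57  47  42  41  53  76  92 115 137 151 155 156 156 157]
 [ 42  42  44  42  43  43  44  47  47  50  50  51  47  48  58  70  80 104 127 145 152 155 155 157]
 [ 43  44  45  44  45  43  47  46  46  48  47  48  46  47  51  59  72  93 113 132 147 153 154 155]
 [ 44  44  45  48  48  49  51  49  50  49  48  44  41  44  45  55  74  87  99 116 134 147 149 152]
 [ 44  42  48  60  69  66  59  54  50  49  47  45  46  43  46  56  76  86  94 103 119 134 140 145]
 [ 41  46  60  81 101 102  89  76  60  56  53  54  51  51  51  60  76  89  95  96 101 115 127 138]
 [ 45  56  83 108 121 127 119 103  87  83  84  82  80  80  81  88  98 110 108 102  96 103 110 121]
 [ 57  77 108 122 117 115 114 108 107 113 116 114 111 112 114 120 125 132 127 111  97  94 100 105]
 [ 74  96 111 116 110 111 110 109 111 113 112 110 110 113 117 119 120 123 119 108  96  92  97  98]
 [ 77 101 111 115 114 114 111 112 111 110 108 104 103 106 108 107 106 107 105  99  96  95  98  98]
 [ 67  87  97 104 108 111 112 113 115 115 111 107 106 105 102 100  99  98  97  95  98 100  98  97]]
```

Emit:
{"method": "move_arm", "body": {"commands": [[[-0.02,-0.003,0,0],[-0.02,-0.003,0,0],[0,0,0,0],[0,0,0,0]]]}}

```text
time_s: 21.52
position: [459.5, -244.8, 12.1]
eef_rot: [-1.833, -2.548, -0.0]
wrist_force: [-5.4, 7.3, 6.7]
gripper_width: 0.002
```

```bash
python3 - <<'E'
from h import *
np.set_printoptions(linewidth=200)
rep((468,-299)); tipcheck()
E
```

```text
t 21.5167 tcp [ 459.5 -244.8   12.1] dock [151.9 -53.6] yaw 108.5 F dock -8.2 -4.0 w 0.0021232278916233326
sc 444 412 world [ 469.3 -306.2] dock [214.  -55.4]
shut tip pix [326.9 253.3]
[[ 52  48  46  46  46  45  46  46  46  52  66  66  45  31  35  53  85 122 148 152 155 156 156 157]
 [ 49  47  45  44  44  45  46  49  46  55  67  67  44  32  39  69  96 122 143 152 156 157 156 156]
 [ 44  44  43  43  41  44  46  46  50  56  66  64  44  34  43  71  96 116 139 150 154 156 158 158]
 [ 42  41  43  42  42  42  42  46  50  54  61  58  48  41  48  71  88 108 132 148 151 156 158 158]
 [ 44  44  41  43  43  43  45  47  46  49  54  54  49  47  50  63  78  95 122 141 152 155 157 157]
 [ 44  46  44  44  46  43  45  46  47  47  47  48  44  47  48  53  65  85 110 131 147 153 154 154]
 [ 45  44  46  49  52  50  50  49  46  48  47  45  44  41  43  49  66  83  94 114 134 147 149 152]
 [ 44  46  49  59  69  66  59  52  51  49  47  47  47  43  46  49  68  85  90  96 114 130 143 148]
 [ 43  46  58  84 102 103  90  74  61  53  53  55  56  55  55  60  76  90  92  94 101 111 125 137]
 [ 45  56  82 108 120 125 117 102  82  79  81  93  98  94  93  96 103 110 110 101  98 101 108 120]
 [ 56  78 107 122 118 115 115 107 104 107 110 123 131 129 129 129 129 131 126 108 101 100  99 103]
 [ 71  97 114 117 112 109 110 107 107 107 106 107 108 112 115 111 110 114 112 104  98  99  99  99]
 [ 78 101 111 113 113 115 113 111 110 108 104  99 101 103 104 102 102 103 101  99  98  98  98  97]
 [ 69  87  97 103 108 110 111 114 115 115 110 105 105 103 100  96  94  93  94  94  98  97 101 100]]
```

Emit:
{"method": "move_arm", "body": {"commands": [[[-0.02,-0.003,0,0],[-0.02,-0.003,0,0],[0,0,0,0],[0,0,0,0]]]}}

```text
time_s: 22.0
position: [459.7, -246.0, 12.1]
eef_rot: [-1.833, -2.548, -0.0]
wrist_force: [-6.8, 8.5, 7.0]
gripper_width: -0.003
```

Emit:
{"method": "move_arm", "body": {"commands": [[[-0.02,-0.003,0,0],[-0.02,-0.003,0,0],[0,0,0,0],[0,0,0,0]]]}}

```text
time_s: 22.33
position: [459.9, -246.9, 12.1]
eef_rot: [-1.833, -2.548, -0.0]
wrist_force: [-5.7, 10.3, 8.5]
gripper_width: -0.001
```

```bash
python3 - <<'E'
from h import *
np.set_printoptions(linewidth=200)
rep((468,-299)); tipcheck()
E
```

```text
t 22.3333 tcp [ 459.9 -246.9   12.1] dock [154.  -53.7] yaw 108.5 F dock -11.2 -3.7 w -0.0011981247318231954
sc 450 419 world [ 469.9 -307.8] dock [215.7 -55.1]
shut tip pix [326.9 253.3]
[[ 54  49  46  46  45  43  45  46  47  47  55  60  55  37  33  34  60 100 139 156 159 156 157 156]
 [ 46  47  47  43  43  42  45  46  46  49  60  65  52  37  33  46  74 109 140 153 156 157 157 157]
 [ 45  43  42  43  41  42  43  48  48  54  64  63  51  35  37  52  81 110 134 145 150 154 157 157]
 [ 43  43  43  41  44  43  42  46  47  52  61  63  50  37  38  55  78 100 121 138 146 154 157 157]
 [ 43  42  42  44  42  43  44  45  49  48  56  54  50  42  42  57  75  89 112 132 147 154 158 156]
 [ 43  43  45  45  45  47  46  47  46  45  46  48  45  43  45  53  64  79  98 121 139 152 157 156]
 [ 43  42  46  49  49  49  49  49  48  47  48  44  45  41  41  44  59  74  89 104 124 142 153 155]
 [ 44  44  48  60  69  67  59  55  51  49  50  48  47  47  47  52  65  79  90  95 109 123 139 148]
 [ 43  47  59  83 101 100  90  77  62  57  54  61  68  71  77  84  95 108 105  97  98 109 123 136]
 [ 45  57  84 107 121 126 120 109  98  87  81  87  97 105 113 118 125 131 121 102  96  98 104 116]
 [ 57  78 108 121 117 115 116 119 121 113 100 105 116 124 125 123 119 119 111  98  97  96  96 102]
 [ 73  97 111 118 111 109 109 109 109 103  98 101 109 111 111 109 106 105 101  94  94  94  93  95]
 [ 77 101 110 113 114 115 113 111 108 106 103 101 104 104 102  98  99  98  96  96  93  94  94  93]
 [ 69  86  96 104 107 108 111 114 114 115 111 108 105 102  93  86  81  81  83  88  94  97  99  97]]
```

Buffer contact felt (8.2 → 11.2 N). Final presses in single small steps.

Emit:
{"method": "move_arm", "body": {"commands": [[[-0.02,-0.003,0,0],[0,0,0,0],[0,0,0,0]]]}}

```text
time_s: 22.73
position: [459.9, -247.4, 12.1]
eef_rot: [-1.832, -2.547, -0.0]
wrist_force: [-5.3, 10.8, 8.1]
gripper_width: -0.002
```

Emit:
{"method": "move_arm", "body": {"commands": [[[-0.02,-0.003,0,0],[0,0,0,0],[0,0,0,0]]]}}

```text
time_s: 22.98
position: [460.0, -247.8, 12.1]
eef_rot: [-1.832, -2.547, -0.001]
wrist_force: [-6.8, 12.7, 9.0]
gripper_width: -0.002
```

```bash
python3 - <<'E'
from h import *
np.set_printoptions(linewidth=200)
rep((468,-299)); tipcheck()
E
```

```text
t 22.9833 tcp [ 460.  -247.8   12.1] dock [154.9 -53.8] yaw 108.5 F dock -13.7 -4.3 w -0.0017649048794312993
sc 440 409 world [ 470.1 -308.9] dock [216.8 -55.2]
shut tip pix [326.9 253.3]
[[ 54  52  48  46  45  46  47  47  46  46  52  59  56  39  30  32  52  82 124 150 153 156 156 156]
 [ 47  48  47  46  43  44  44  46  47  49  54  64  61  40  33  42  69 100 130 149 153 157 156 156]
 [ 45  48  45  43  41  42  46  47  48  49  57  63  56  41  35  47  73 100 123 144 154 157 158 158]
 [ 42  44  43  42  42  42  45  43  47  48  56  61  53  39  36  47  70  92 114 139 153 156 157 157]
 [ 45  42  42  45  43  43  44  47  49  47  53  50  47  41  41  50  69  85 105 130 145 153 156 156]
 [ 44  43  44  46  44  44  46  46  48  46  48  46  44  43  44  53  62  76  93 112 136 150 155 155]
 [ 42  44  46  47  49  49  50  45  48  48  47  44  43  44  43  52  62  77  89 101 118 136 147 152]
 [ 44  44  50  62  66  67  60  54  54  52  54  56  56  56  64  72  86 102  99  96 104 119 135 147]
 [ 41  46  58  84 100 102  91  77  65  68  79  91  95  95 107 114 124 127 115  98  95 104 119 134]
 [ 45  56  83 107 122 125 118 107  95  99 112 126 125 122 133 134 129 126 114  98  93  95 102 113]
 [ 55  80 107 122 117 116 114 112 110 113 116 114 108 107 114 115 111 110 106  98  94  93  99 101]
 [ 73  95 113 116 113 110 111 104 101 105 107 105 101  99 102 101  99  98  99  98  97  95 101 102]
 [ 78 100 111 113 114 114 114 109 108 107 105 102  96  91  91  89  87  82  85  91  96  98  99 102]
 [ 70  86  98 105 108 109 111 114 116 116 113 103  90  80  71  66  62  61  68  81  92  97  97 100]]
```

Emit:
{"method": "move_arm", "body": {"commands": [[[-0.02,-0.003,0,0],[0,0,0,0],[0,0,0,0]]]}}

```text
time_s: 23.38
position: [460.0, -248.3, 12.1]
eef_rot: [-1.832, -2.547, -0.001]
wrist_force: [-4.8, 14.1, 10.2]
gripper_width: -0.001
```

```bash
python3 - <<'E'
from h import *
np.set_printoptions(linewidth=200)
rep((468,-299)); tipcheck()
E
```

```text
t 23.3833 tcp [ 460.  -248.3   12.1] dock [155.4 -53.8] yaw 108.5 F dock -14.7 -2.1 w -0.0005887258378403704
sc 448 413 world [ 469.8 -309.3] dock [217.1 -55.5]
shut tip pix [326.9 253.3]
[[ 55  53  49  47  45  46  46  47  48  45  50  63  61  43  30  32  49  81 123 148 152 155 157 156]
 [ 48  48  48  45  45  44  45  47  49  48  55  66  64  45  30  41  67  98 126 146 153 156 156 157]
 [ 45  46  43  44  41  43  45  49  48  49  56  65  61  42  32  43  71  95 117 139 151 156 157 157]
 [ 43  42  42  39  42  40  45  47  48  50  54  60  57  40  34  45  71  88 107 133 151 158 157 158]
 [ 43  43  44  45  42  43  46  46  46  47  48  49  49  43  41  51  69  82 101 125 145 154 156 157]
 [ 44  43  45  46  47  45  47  46  47  46  45  44  44  47  51  60  69  78  90 110 133 150 154 155]
 [ 44  43  45  48  51  51  50  47  49  49  47  49  50  52  59  72  86  93  93  99 117 135 149 152]
 [ 42  46  48  59  69  67  59  55  54  55  57  64  77  89  97 109 121 122 103  96 102 117 135 145]
 [ 42  48  59  82 100 100  91  80  75  81  87  93 109 124 131 132 130 121 103  93  95 103 118 131]
 [ 45  56  82 108 122 128 118 109 104 112 116 112 114 115 116 115 112 108  99  93  93  95 102 112]
 [ 57  78 109 122 117 115 114 109 107 113 107 103 104 103 102 101  97  99  97  96  93  95  98 101]
 [ 72  98 113 117 112 112 109 104 102 106 103  99  97  97  92  85  81  81  90  96  96  96 100 100]
 [ 78 102 110 113 114 112 113 109 108 107 100  92  85  76  68  60  57  64  78  90  97  99  98 101]
 [ 70  87  98 103 107 110 112 113 116 114 100  89  82  69  61  55  52  53  67  84  95  97  97  98]]
```

Emit:
{"method": "move_arm", "body": {"commands": [[[-0.02,-0.003,0,0],[0,0,0,0],[0,0,0,0]]]}}

```text
time_s: 23.78
position: [460.1, -248.8, 12.1]
eef_rot: [-1.832, -2.547, -0.001]
wrist_force: [-5.9, 15.6, 10.8]
gripper_width: 0.001
```

```bash
python3 - <<'E'
from h import *
np.set_printoptions(linewidth=200)
rep((468,-299)); tipcheck()
I=np.load('scene.npz')['img'].astype(int).sum(-1)//3
print('initial');print(I[247:261,311:335])
E
```

```text
t 23.7833 tcp [ 460.1 -248.8   12.1] dock [155.9 -53.8] yaw 108.5 F dock -16.4 -2.9 w 0.0010850843645512087
sc 449 409 world [ 470.7 -309.6] dock [217.6 -54.7]
shut tip pix [326.9 253.3]
[[ 56  52  48  45  44  46  47  46  48  45  48  60  61  44  33  34  44  70 112 142 152 156 158 157]
 [ 47  46  47  42  46  44  44  46  47  48  53  66  66  44  34  38  60  90 119 141 152 156 157 155]
 [ 44  44  43  41  43  43  45  47  48  49  56  65  63  44  31  44  69  91 113 137 150 155 158 157]
 [ 44  42  42  41  43  41  43  46  49  50  52  62  60  44  35  43  69  87 105 130 147 151 154 156]
 [ 42  42  43  44  43  43  43  45  48  47  50  53  53  47  41  50  69  82  95 118 138 148 153 156]
 [ 44  47  46  44  46  47  45  45  47  48  46  48  49  49  51  54  67  75  84 105 131 144 153 154]
 [ 44  45  46  47  49  49  48  50  47  48  48  46  48  53  61  71  85  90  91  98 116 136 149 154]
 [ 42  45  50  59  67  66  59  56  54  55  58  63  76  88  98 108 121 121 104  97 103 117 135 145]
 [ 41  45  59  82 101 102  90  80  74  81  87  94 110 124 130 132 132 119  98  92  95 101 115 131]
 [ 45  57  82 107 122 
[... 1168 characters left out ...]
2  72]
 [ 69  71  80 100 114 111  98  90  87  91  96 107 129 149 170 186 195 182 127  79  68  67  69  71]
 [ 69  74  96 137 168 168 145 129 122 138 149 159 179 196 211 210 192 161 108  75  69  70  68  69]
 [ 73  89 125 170 201 203 188 173 164 184 189 179 167 156 151 146 132 109  84  73  71  72  71  71]
 [ 94 125 163 187 190 186 180 166 159 164 149 129 119 110 103  99  95  87  77  74  72  70  71  72]
 [123 162 185 190 184 181 173 147 127 121 110 101  97  95  93  89  84  79  72  72  73  73  72  71]
 [126 164 180 188 191 191 183 164 148 137 119 102  95  86  80  73  71  70  72  72  75  74  73  72]
 [ 96 118 141 162 173 179 182 185 186 180 158 136 120 104  86  69  63  63  61  69  76  77  77  73]]
```

The catch image now matches its initial shut pattern and didn't change over the last step, so it's locked. I'll back off slowly, then lift clear.

Emit:
{"method": "move_arm", "body": {"commands": [[[0.03,0.004,0,0],[0.05,0.007,0,0],[0.1,0.014,0,0],[0.2,0.028,0,0],[0.3,0.04,0,0],[0.3,0.04,0,0],[0,0,-0.5,0],[0,0,-1,0],[0,0,-1,0],[0,0,-1,0],[0,0,-1,0],[0,0,-1,0],[0.8,0,-0.5,0],[0.8,0,0,0],[0.8,0,0,0],[0.8,0,0,0],[0.8,0,0,0],[0.8,0,0,0],[0.8,0,0,0],[0,0,0,0]]]}}

```text
time_s: 25.6
position: [400.1, -58.5, 192.0]
eef_rot: [-1.831, -2.55, 0.0]
wrist_force: [-0.3, -0.4, 0.3]
gripper_width: -0.0
```

```bash
python3 - <<'E'
from h import *
rep((470,-305),'h.png')
c=env.read_camera('top'); im=c['img'][165:240,295:400]; cv2.imwrite('pics/i.png',cv2.resize(im[...,::-1],None,fx=7.6,fy=7.6,interpolation=cv2.INTER_CUBIC))
E
```

```text
t 25.6 tcp [400.1 -58.5 192. ] dock [-42.3 -77.3] yaw 108.6 F dock 0.4 -0.4 w -0.00011376166354500404
sc 440 409 world [ 470.3 -308.5] dock [216.4 -54.9]
top 434 427 world [ 477.1 -302.5] dock [211.9 -47.1]
```

View pics/i.png

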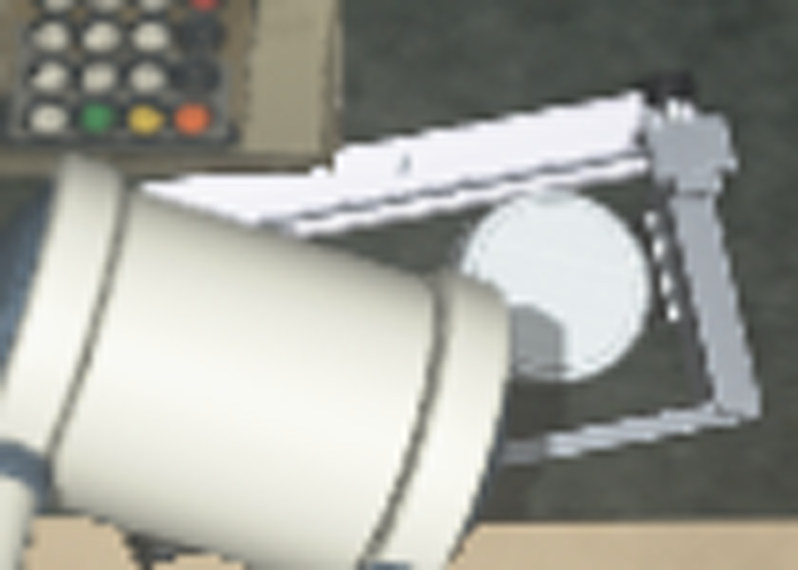

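The tin sits at dock (211.9, -47.1), touching both fence and buffer, as expected for the locked place (about 211.5). The arm is clear, so I'm handing in.

```bash
python3 - <<'E'
from h import *
tipcheck(); env.hand_in()
E
```

```text
shut tip pix [326.9 253.3]
[[ 52  49  49  48  47  49  46  48  49  48  46  48  53  61  73  80  85 106
  137 157 161 165 183 218]
 [ 49  49  50  46  44  46  45  47  49  48  48  48  46  53  64  75  86 109
  137 155 157 160 165 175]
 [ 45  46  46  45  43  46  46  46  49  49  48  49  49  49  54  64  78  99
  127 149 158 161 162 162]
 [ 45  46  44  44  43  43  46  49  48  50  51  48  48  47  47  52  63  88
  119 147 160 161 160 162]
 [ 46  46  45  44  43  45  45  46  48  49  48  46  46  44  45  46  56  82
  110 136 153 157 160 160]
 [ 43  45  47  48  47  47  48  50  50  49  46  45  45  43  43  47  60  82
   98 118 141 152 157 159]
 [ 45  46  48  50  51  53  51  50  52  50  50  48  51  55  60  72  86  99
   98 104 122 142 154 158]
 [ 45  45  50  60  69  67  61  56  57  57  60  66  79  93 101 113 125 127
  108 100 108 124 142 156]
 [ 42  49  61  85 102 105  94  85  77  83  90  97 112 127 134 136 134 123
  104  95  99 108 123 140]
 [ 48  59  86 110 124 129 122 113 105 114 118 115 117 119 117 118 116 107
   96  93  96  99 107 118]
 [ 59  79 112 127 120 118 117 112 110 115 109 104 107 108 106 104 100  98
   96  96  95  97  99 104]
 [ 75 100 115 120 116 114 113 107 108 108 105 102 101  97  94  89  82  84
   91  96  97  97  99 100]
 [ 81 104 114 116 118 118 116 113 111 111 105  94  88  78  70  63  60  64
   78  89  93  97  97  98]
 [ 72  89 100 108 111 113 114 118 118 117 105  91  81  72  64  53  52  56
   68  85  93  95 100 100]]
the job is handed in; nothing more can be done
```

I pushed the tin onto the fence ahead of the catch, slid it past, and pressed it in steps of about 0.6 mm until the catch shut behind it. I then withdrew the arm and handed the job in. The hand-in gives no verdict.

**Final position:** the top camera put the tin at dock (211.9, -47.1) mm, against about 211.5 expected from where the catch tip was seen at the start. The catch looks as it did when shut at the start, both before I withdrew the arm and just before hand-in.

**Final force:** it peaked at about 16 N at the wrist, roughly half of that friction. I estimate the buffer went in 2 to 3 mm, under the 4.5 mm limit. Buffer pressure and catch angle were judged from force and pictures, not read directly.

**Problems and disagreements:**
- My first oblique push onto the fence wedged the tin and reached about 45 N sideways at the wrist. I backed off at once and the tin stayed upright.
- The scene camera gave y about 8 mm farther from the fence than the top camera, and it shifts the fence itself by about 4 mm the same way. I trusted the top camera.
- I did not re-measure the bystanders. The arm's path stayed clear of them and the last views show none moved.

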